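Load the ribbon stand

ROBOT

A 7-joint arm with a two-finger parallel gripper is mounted at the origin on the work surface. World frame = base frame: x ahead of the robot, y to its left, z up, the work surface at z = 0. Lengths are in m, angles in rad, forces in N, time in s.
With the tool pointing down it reaches from about 0.35 to 0.9 m from the base axis. Payload 8.1 kg.
Tool frame: the origin (TCP) lies at the very end of the fingers, on their centre line; the grasp point (between the pads) lies 19 mm behind it (robot.grip_depth is the distance from the TCP to the grasp point, in m); z points along the fingers, y is the line along which they close (so a half turn about z gives the same grasp; the last joint's range is limited). The gripper opens to 92 mm and grips with 3 to 60 N. Pads are 19 mm wide; open, the fingers measure 130 mm over their backs; the gripper's body (75 mm by 190 mm) begins 47 mm behind the grasp point.
Start: joints at [-1.376, 0.434, 0.025, 1.573, -0.012, 1.134, -0.075], TCP at [0.183, 0.597, 0.227] pointing down, gripper open.
Joint ranges: [-2.62, 2.62], [-0.44, 2.09], [-1.27, 1.32], [0.08, 2.57], [-1.32, 4.46], [0.12, 2], [-2.74, 2.74]. Speed limits (rad/s): [2.22, 2.22, 3.01, 3.01, 3.14, 3.14, 3.14].

INTERFACE

Orientations are given as a unit quaternion [x, y, z, w].
In Python, from rig import telemetry, read_camera, camera_model, robot gives the robot as it stands.
- The arm moves only by the tool servo_tool, never from a script. Its arguments are lists of equal length, an entry for each row: "delta_pos": the shift along the tool's x, y, z in cm, a list of three; "angular": the turn, a rotation vector about the tool's x, y, z in rad, a list of three. A call has 1 to 20 rows; each row is the pose to reach, as a shift and turn from the pose commanded when the call began, along the tool's axes at that moment; what a row does not reach only later rows make up. A row lasts 1/8 s, in which the tool goes at most 62.5 mm and 10.7 degrees, less where a joint would pass 70% of its speed; a pose out of reach is approached as far as the arm can. A call with a gripper value outside its range is refused whole. "grip" is the closure in counts, from 0 (fully open) to 255 (shut), set as the call begins (left out, the last holds). The fingers move at their own pace and stop on an object; "newtons" is the grip in N (left out, the last holds). Time passes only in rows, so rows that repeat a pose let the fingers close. It gives the time, the measured TCP pose, the force, the opening and the grip force at its end, in the units of the state.
- telemetry.read_state(): the state, without advancing time (a new reading comes with each control period).
- read_camera(name): name is "side" or "top" or "wrist"; returns (picture, depth): 384x512x3 uint8, red, green, blue; 384x512 float32, m along the optical axis (not along the pixel's ray), 0 where there is no reading.
- camera_model(name): a dict with "fx", "fy", "cx", "cy" (pixels), "k1" (the pictures are not rectified: a ray, as slopes to the right and down, at radius r is drawn at 1 + k1 r^2 times it, then the intrinsics apply), "world_from_camera" (4x4, takes a point from camera to world coordinates); the wrist camera has in their place "hand_eye" (4x4, takes a point from camera to tool coordinates, whose origin is the TCP and whose axes are the flange's). Camera axes: x right, y up, looking along -z (the intrinsics and any distortion apply to the point x, -y, -z); pixel columns grow to the right and rows downward; lengths in m; the calibration is good to about 2 mm. A picture is of the moment at which its call begins: read the wrist's pose just before it. camera_model takes no time and is no camera call.
- robot.sign_off(): hands the job in; it is judged then, once.
The state is a dict: "t": time; "q": joint angles; "joint_vel": joint speeds; "joint_torque": joint torques, N m; "tcp_pos": TCP position; "tool_rot": TCP orientation; "force": force on the tool from outside, world axes, zero at the start; "wrist_torque": the same for the moment, N m; "opening": finger opening in m; "grip_force": force on a finger pad.
Only numpy, scipy, OpenCV 4.12 (cv2) and the standard library are available. Lean on these libraries where they do the work, as an engineer would, in place of code of your own. Each camera call takes 0.05 s, during which the arm holds its last target. There are 200 camera calls.

TASK

Load the ribbon stand on the craft table. First take the ribbon reel from its cradle, stand it on end on the table and let go of it, then take it again and lower it over the rod until it rests on the foot; then lower the flat wooden spacer ring onto the reel, and last the wooden knob, open end down, over the top of the rod until it rests on the spacer. Lower every part gently instead of dropping it, let go of everything at the end, and leave the cup, pencil pot, tape and glue bottle where they are.

Things in the scene. Friction and masses are not known exactly. Their poses are not given: they have to be found in the camera images.
- stand: Ribbon stand, fixed to the table: round wooden foot 100 mm across and 18 mm high with an upright steel rod in its middle. The rod is 16 mm thick, 90 mm long above the foot, its last 8 mm tapering to 8 mm at the tip (108 mm above the table). Origin at the centre of the foot's underside, on the table; z up along the rod.
- seat (a point): Centre of the top face of the stand's foot, on the rod's axis, 18 mm above the table; the reel must come to rest here.
- rod_tip (a point): Tip of the stand's rod, on its axis, 108 mm above the table.
- rest: Low wooden cradle, fixed to the table, 70 mm long along its x, 40 mm wide along its y, with two rails along x whose tops are 30 mm above the table. The reel lies on the rails with its axis along the cradle's x, 54 mm above the table, overhanging both sides. The table beyond the cradle is always clear for standing the reel, within 70 mm of x = 0.62 m, y = 0.25 m. Origin at the centre of its underside.
- reel: Ribbon reel, a straight cylinder 56 mm in diameter and 64 mm long with cardboard ends and silvery ribbon, and a straight 22 mm hole right through along its axis; 0.1 to 0.2 kg. At the start it lies on its side in the cradle. Origin at the centre of one end face, z along its axis towards the other end. Either end may go down.
- reel_mid (a point): Centre of the reel, halfway along its axis, 32 mm from each end.
- spacer: Flat wooden ring 60 mm in diameter, 12 mm thick, with a 22 mm hole; lies flat on the table. Origin at the centre of its underside, z along its axis. Either face may go down.
- spacer_mid (a point): Centre of the spacer ring, halfway through its thickness.
- cap: Wooden retainer knob standing on the table: a flange 60 mm in diameter and 10 mm high below, a round grip 36 mm in diameter above it, 45 mm high in all (the top 4 mm tapered). A blind 21 mm hole, 22 mm deep, opens in its underside. Origin at the centre of its underside, z up.
- cup: Bystander: paper cup, 76 mm across, 90 mm high. Origin at the centre of its underside.
- pot: Bystander: square pencil pot, 85 mm wide, 110 mm high, with two pencils to 165 mm. Origin at the centre of its underside.
- tape: Bystander: roll of clear tape lying flat, 90 mm across with a wide 72 mm hole, 22 mm high. Origin at the centre of its underside.
- glue: Bystander: upright white glue bottle, 36 mm across, 110 mm high. Origin at the centre of its underside.
Mind the look-alikes: they are no part of the job. Of the things shaped like the spacer, the wooden one is meant. What is shaped like the reel but pink is not meant.

How it is judged:
On the way, in this order (a step that is already met when the one before it is completed fails the run):
1. the reel stands on end on the table, let go (height (world z) of reel_mid between 0.028 and 0.036 m and angle between the z axis of reel and the z axis of stand, either way round below 0.08 rad and contact force between the fingers and reel below 0.05 N and linear speed of reel below 0.03 m/s), for 0.2 s.
2. the reel is on the rod, resting on the foot (horizontal distance between reel_mid and seat below 0.007 m and angle between the z axis of reel and the z axis of stand, either way round below 0.1 rad and z of reel_mid in the frame of seat between 0.028 and 0.036 m), for 0.2 s.
3. the spacer is on the rod, resting on the reel (all of step 2 and horizontal distance between spacer_mid and seat below 0.007 m and angle between the z axis of spacer and the z axis of stand, either way round below 0.12 rad and z of spacer_mid in the frame of seat between 0.066 and 0.074 m), for 0.2 s.
At the end, for the whole second after the job is handed in: Reel on the stand's foot, spacer on the reel, knob open end down on the spacer, all threaded on the rod: each within 7 mm of the rod's axis, within 4 mm of its seated height and upright within about 6 degrees (0.1 to 0.12 rad), released and at rest (below 0.03 m/s) (all of step 3 and horizontal distance between cap and seat below 0.007 m and angle between cap's own z axis and vertical below 0.12 rad and z of cap in the frame of seat between 0.072 and 0.08 m and linear speed of each of reel, spacer, cap below 0.03 m/s and contact force between the fingers and reel below 0.05 N and contact force between the fingers and spacer below 0.05 N and contact force between the fingers and cap below 0.05 N); the robot touches nothing.
It fails at once if a bystander (cup, pot, tape, glue) moved more than 40 mm or knocked over (distance of any of cup, pot, tape, glue from where it was at the start of the episode above 0.04 m or angle between any of cup, pot, tape, glue's own z axis and vertical above 0.6 rad).
It fails at once if the reel, spacer or knob is dropped (faster than 0.5 m/s while not held) ((linear speed of reel above 0.5 m/s and contact force between the fingers and reel below 0.05 N) or (linear speed of spacer above 0.5 m/s and contact force between the fingers and spacer below 0.05 N) or (linear speed of cap above 0.5 m/s and contact force between the fingers and cap below 0.05 N)).
It also fails if it takes over 72 s, if anything falls off the work surface, if the arm or the gripper's body presses on something with over 40 N, if the wrist force passes 120 N, or if a joint passes its speed limit or range.

## Working session

There is one attempt and no reset: what is moved stays moved. The work goes in short steps, Python scripts to look and compute and a tool call to move; the robot and the scene stay as the last step left them, time stands still between calls to the robot, and variables do not carry over. Pictures are saved under pics/ and viewed, at most 10 in all, crops included, and the job is handed in when it is done.

Besides the shell and the picture viewer there is one more tool, called after "Call:" as a command line: name --argument value ..., lists and objects as JSON in quotes. servo_tool: Moves the arm, as the interface text tells. Its arguments: {"type":"object","properties":{"delta_pos":{"type":"array","items":{"type":"array","items":{"type":"number"}}},"angular":{"type":"array","items":{"type":"array","items":{"type":"number"}}},"grip":{"type":"number"},"newtons":{"type":"number"}},"required":["delta_pos","angular"]}

```bash
ls; mkdir -p pics; cat > h.py <<'E'
import numpy as np, cv2
from scipy.spatial.transform import Rotation as R
from rig import telemetry, read_camera, camera_model, robot
def snap(n):
    s=telemetry.read_state(); p,d=read_camera(n); m=camera_model(n)
    if 'world_from_camera' in m: T=np.array(m['world_from_camera'])
    else:
        A=np.eye(4); A[:3,:3]=R.from_quat(s['tool_rot']).as_matrix(); A[:3,3]=s['tcp_pos']; T=A@np.array(m['hand_eye'])
    return p,d,m,T
def rays(m,uv):
    uv=np.asarray(uv,float).reshape(-1,1,2); K=np.array([[m['fx'],0,m['cx']],[0,m['fy'],m['cy']],[0,0,1]])
    n=cv2.undistortPoints(uv,K,np.array([m['k1'],0,0,0,0]))[:,0]
    return np.c_[n[:,0],-n[:,1],-np.ones(len(n))]
def onplane(m,T,uv,z):
    r=rays(m,uv)@T[:3,:3].T; o=T[:3,3]
    return o+r*((z-o[2])/r[:,2])[:,None]
def cloud(d,m,T):
    v,u=np.mgrid[:d.shape[0],:d.shape[1]]
    r=rays(m,np.c_[u.ravel(),v.ravel()])*d.ravel()[:,None]
    return (r@T[:3,:3].T+T[:3,3]).reshape(d.shape+(3,))
def save(n,p): cv2.imwrite('pics/'+n,p[...,::-1])
def delta(goal):  # world vector to tool axes in cm
    s=telemetry.read_state(); return R.from_quat(s['tool_rot']).inv().apply(np.array(goal)-s['tcp_pos'])*100
E
python3 - <<'E'
from h import *
for n in('top','side'):
    p,d,m,T=snap(n); save(n+'.png',p); np.savez(n,p=p,d=d,T=T); print(n,m['fx'],m['k1'],T.round(3).tolist(),(d>0).mean())
s=telemetry.read_state(); print(R.from_quat(s['tool_rot']).as_matrix().round(3)); print(np.round(s['tcp_pos'],3),s['opening'],s['t'])
E
```

```text
pics
top 399.8080494674341 -0.0478572840823957 [[-0.026, 0.987, -0.161, 0.365], [-1.0, -0.026, 0.004, 0.028], [0.0, 0.161, 0.987, 1.132], [0.0, 0.0, 0.0, 1.0]] 0.9959360758463541
side 429.7632004315915 0.0335341887762475 [[-0.92, 0.269, -0.285, 0.19], [-0.392, -0.628, 0.672, 0.809], [0.001, 0.73, 0.684, 0.898], [0.0, 0.0, 0.0, 1.0]] 0.9959309895833334
[[-0.956  0.293 -0.   ]
 [ 0.293  0.956 -0.001]
 [-0.    -0.001 -1.   ]]
[0.183 0.597 0.226] 0.09170807831210755 0.1
```

View pics/top.png

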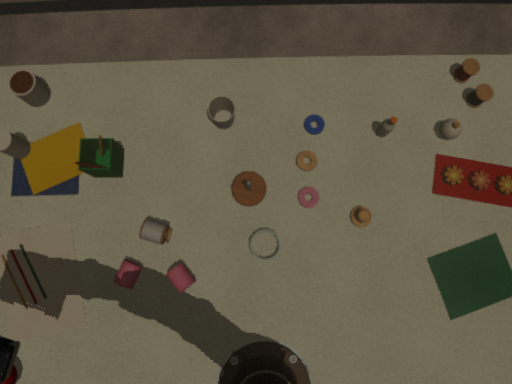

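View pics/side.png

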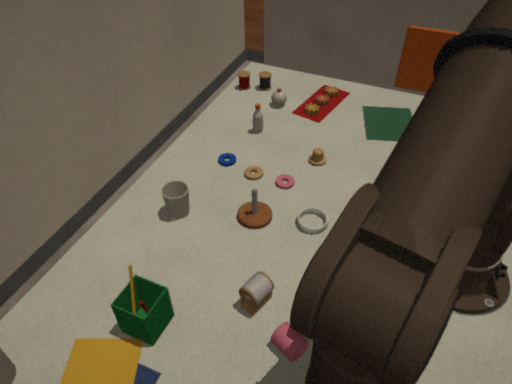

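The top picture shows the silvery reel on its cradle at (155,231), and the stand at (249,188). The wooden knob is at (361,216). Bystanders are the cup (221,110), pot (100,156), tape (264,243) and glue (388,126).
- **Reel-shaped:** (155,231) is silvery, (128,273) and (180,277) are pink. The silvery one in the cradle fits.
- **Ring-shaped:** (314,124) is blue, (306,160) wooden tan, (308,197) pink. The wooden one fits.

Next I'll confirm these in an enlarged crop and measure them.

```bash
python3 - <<'E'
from h import *
z=np.load('top.npz'); p,d,T=z['p'],z['d'],z['T']; m=camera_model('top')
save('crop.png',cv2.resize(p[90:290,120:387],None,fx=3,fy=3,interpolation=cv2.INTER_CUBIC))
C=cloud(d,m,T); print('table z',np.median(C[230:300,300:400,2]))
def blob(n,u,v,r,lo,hi):
    s=C[v-r:v+r,u-r:u+r].reshape(-1,3); k=s[(s[:,2]>lo)&(s[:,2]<hi)]
    (c,sz,a)=cv2.minAreaRect((k[:,:2]*1000).astype(np.float32)); print(n,len(k),'ctr',np.round(c,1),'size',np.round(sz,1),'ang',round(a,1),'mean',k.mean(0).round(4),'zmax',k[:,2].max().round(4))
blob('reel',155,231,22,.035,.1); blob('reelTop',155,231,22,.07,.1)
blob('cradle',155,231,24,.008,.034)
blob('foot',249,188,24,.010,.025); blob('rod',249,188,24,.04,.12)
blob('spacer',306,160,15,.006,.02); blob('cap',361,216,16,.005,.06); blob('capgrip',361,216,16,.035,.06)
blob('cup',221,110,20,.02,.12);blob('tape',264,243,20,.01,.04);blob('pot',100,156,30,.05,.2)
blob('pinkA',180,277,20,.01,.1);blob('glue',388,126,14,.02,.14)
E
```

```text
table z 0.00013718508039362032
reel 561 ctr [427.8 284.7] size [64.8 56. ] ang 72.7 mean [0.4269 0.2817 0.0734] zmax 0.0877
reelTop 414 ctr [427.3 285. ] size [64.1 45.6] ang 71.3 mean [0.4275 0.2846 0.0781] zmax 0.0877
cradle 41 ctr [419.  254.5] size [ 6.5 38.4] ang 71.8 mean [0.4181 0.2538 0.019 ] zmax 0.034
foot 907 ctr [541.9  26.6] size [96.4 97.1] ang 88.9 mean [0.5413 0.0273 0.0176] zmax 0.0241
rod 48 ctr [541.8  27.8] size [13.9 13.1] ang 82.7 mean [0.5403 0.0277 0.0904] zmax 0.112
spacer 297 ctr [ 620.9 -141.1] size [57.1 58.3] ang 42.4 mean [ 0.6206 -0.1414  0.0117] zmax 0.0189
cap 346 ctr [ 451.7 -283.3] size [60.9 61.7] ang 89.1 mean [ 0.4549 -0.281   0.0251] zmax 0.0497
capgrip 144 ctr [ 456.8 -286.1] size [35.2 32.9] ang 86.3 mean [ 0.4573 -0.2846  0.0441] zmax 0.0497
cup 498 ctr [753.8  96.9] size [74.9 73.5] ang 29.9 mean [0.7604 0.0982 0.0631] zmax 0.0947
tape 304 ctr [384.7 -14.9] size [85.6 84.9] ang 88.5 mean [ 0.3847 -0.0152  0.0217] zmax 0.0269
pot 954 ctr [631.8 433.1] size [89.4 87.1] ang 88.8 mean [0.633  0.4347 0.0882] zmax 0.1672
pinkA 521 ctr [302.6 218.2] size [64.4 56.7] ang 37.8 mean [0.3041 0.2149 0.0486] zmax 0.0605
glue 236 ctr [ 701.4 -362.1] size [35.3 27.6] ang 33.2 mean [ 0.6995 -0.3599  0.0694] zmax 0.113
```

View pics/crop.png

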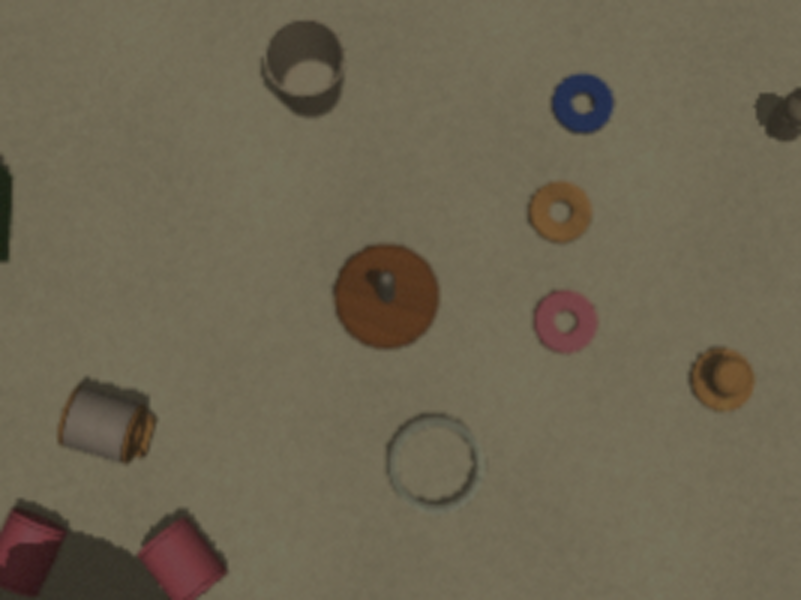

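The crop confirms the wooden ring at crop (560,211), between the blue and pink ones. It also shows the silvery reel in the cradle (105,423), the knob (722,378), and the stand (386,296).

Measured sizes match the given ones. I'll grip the reel with the tool tilted 40° along its axis, so that a further 90° turn about tool y stands it up.

```bash
cat >> h.py <<'E'
def yz(yaz,z):
    z=np.array(z,float);z/=np.linalg.norm(z); y=np.array([np.cos(yaz),np.sin(yaz),0]); y-=z*(y@z); y/=np.linalg.norm(y)
    return np.c_[np.cross(y,z),y,z]
def go(Rm,pos):
    s=telemetry.read_state(); R0=R.from_quat(s['tool_rot'])
    dr=(R0.inv()*R.from_matrix(Rm)).as_rotvec(); print('cm',delta(pos).round(2),'rot',dr.round(3),'rows',np.linalg.norm(dr)/.187,np.linalg.norm(pos-s['tcp_pos'])/.0625)
def stat():
    s=telemetry.read_state(); print('t',s['t'],'tcp',np.round(s['tcp_pos'],4),'open',round(s['opening'],4),'gf',s['grip_force'],'F',np.round(s['force'],1),'q',np.round(s['q'],2)); print(R.from_quat(s['tool_rot']).as_matrix().round(3).tolist())
AX=np.radians(72.0); a=np.array([np.cos(AX),np.sin(AX),0]); up=np.array([0,0,1.]); al=np.radians(50)
Rcr=yz(AX-np.pi/2,np.cos(al)*a-np.sin(al)*up)
E
python3 - <<'E'
from h import *
c=np.array([.4275,.2845,.054]); print(Rcr.round(3).tolist())
go(Rcr,c+(.016-.15)*Rcr[:,2])
E
```

```text
[[0.237, 0.951, 0.199], [0.729, -0.309, 0.611], [0.643, 0.0, -0.766]]
cm [-32.38 -31.31   6.98] rot [-0.553  0.544  1.516] rows 9.10696129003815 7.293009928175124
```

Call:
servo_tool --delta_pos '[[-32.4,-31.3,7],[-32.4,-31.3,7],[-32.4,-31.3,7],[-32.4,-31.3,7],[-32.4,-31.3,7],[-32.4,-31.3,7],[-32.4,-31.3,7],[-32.4,-31.3,7],[-32.4,-31.3,7],[-32.4,-31.3,7],[-32.4,-31.3,7],[-32.4,-31.3,7],[-32.4,-31.3,7],[-32.4,-31.3,7]]' --angular '[[-0.553,0.544,1.516],[-0.553,0.544,1.516],[-0.553,0.544,1.516],[-0.553,0.544,1.516],[-0.553,0.544,1.516],[-0.553,0.544,1.516],[-0.553,0.544,1.516],[-0.553,0.544,1.516],[-0.553,0.544,1.516],[-0.553,0.544,1.516],[-0.553,0.544,1.516],[-0.553,0.544,1.516],[-0.553,0.544,1.516],[-0.553,0.544,1.516]]' --grip 0

```text
t: 1.85
tcp_pos: [0.4012, 0.204, 0.1568]
tool_rot: [0.759, 0.553, 0.277, -0.201]
force: [-0.2, -0.2, -1.0]
opening: 0.0921
grip_force: 0.0
```

Reached. One close look with the wrist camera.

```bash
python3 - <<'E'
from h import *
stat(); p,d,m,T=snap('wrist'); save('w1.png',p); C=cloud(d,m,T)
k=C[(C[...,2]>.04)&(C[...,2]<.1)&(np.hypot(C[...,0]-.4275,C[...,1]-.2845)<.07)]
t=k[k[:,2]>.065]; print(len(k),len(t),k[:,2].max())
for q in(k,t):
    c,sz,an=cv2.minAreaRect((q[:,:2]*1000).astype(np.float32)); print(np.round(c,1),np.round(sz,1),an)
go(Rcr,np.array([.4275,.2845,.054])+.016*Rcr[:,2])
E
```

```text
t 1.85 tcp [0.4012 0.204  0.1568] open 0.0921 gf 0.0 F [-0.2 -0.2 -1. ] q [ 0.02  0.22 -0.13  2.42 -1.32  0.62  0.75]
[[0.235, 0.952, 0.198], [0.728, -0.307, 0.613], [0.644, 0.001, -0.765]]
3355 2802 0.08308853765892357
[425.2 286.3] [64.6 55.8] 72.68712615966797
[425.2 286.3] [64.5 51.2] 72.82768249511719
cm [-0.13  0.03 14.92] rot [-0.001 -0.001  0.002] rows 0.012675951293069195 2.387079406043835
```

View pics/w1.png

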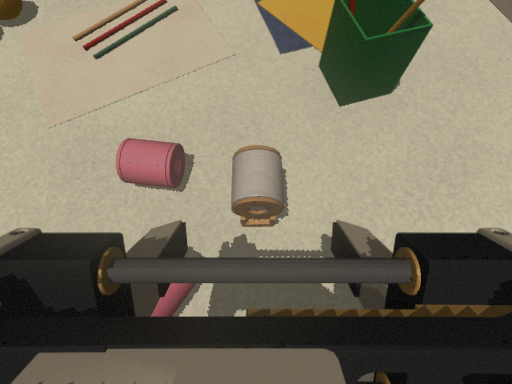

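The silvery reel sits centred at (257,182) between the fingers. The pink reels at (150,162) and (175,300) are clear of the approach. Moving in and closing.

Call:
servo_tool --delta_pos '[[-0.1,-0.2,5],[-0.1,-0.2,9],[-0.1,-0.2,12],[-0.1,-0.2,14],[-0.1,-0.2,14.9],[-0.1,-0.2,14.9]]' --angular '[[0,0,0],[0,0,0],[0,0,0],[0,0,0],[0,0,0],[0,0,0]]'

```text
t: 2.65
tcp_pos: [0.447, 0.2813, 0.0683]
tool_rot: [0.758, 0.562, 0.253, -0.213]
force: [-2.1, 1.6, 2.3]
opening: 0.0919
grip_force: 1.3
```

Call:
servo_tool --delta_pos '[[0,0,0],[0,0,0],[0,0,0],[0,0,0],[0,0,0],[0,0,0],[0,0,0],[0,0,0]]' --angular '[[0,0,0],[0,0,0],[0,0,0],[0,0,0],[0,0,0],[0,0,0],[0,0,0],[0,0,0]]' --grip 255 --newtons 20

```text
t: 3.65
tcp_pos: [0.4326, 0.2879, 0.0713]
tool_rot: [0.752, 0.567, 0.25, -0.223]
force: [-40.1, -5.6, 44.2]
opening: 0.0489
grip_force: 25.9
```

```bash
python3 - <<'E'
from h import *
stat()
s=telemetry.read_state(); M=R.from_quat(s['tool_rot'])
print('lift10cm in tool', (M.inv().apply([0,0,10])).round(2))
E
```

```text
t 3.65 tcp [0.4326 0.2879 0.0713] open 0.0489 gf 25.937827659832777 F [-40.1  -5.6  44.2] q [ 0.36  0.64 -0.85  2.3  -1.32  0.13  0.72]
[[0.231, 0.965, 0.123], [0.742, -0.257, 0.62], [0.63, -0.052, -0.775]]
lift10cm in tool [ 6.3  -0.52 -7.75]
```

The arm hit its joint limits, with q5 and q6 at their ends, so the grip sits too high on the reel. I'll open and back off.

Call:
servo_tool --delta_pos '[[0,0,0],[0,0,0],[0,0,0],[0,0,0],[0,0,0]]' --angular '[[0,0,0],[0,0,0],[0,0,0],[0,0,0],[0,0,0]]' --grip 0

```text
t: 4.28
tcp_pos: [0.4475, 0.2809, 0.0693]
tool_rot: [0.758, 0.562, 0.254, -0.212]
force: [-2.9, 2.7, 3.0]
opening: 0.0904
grip_force: 2.1
```

Call:
servo_tool --delta_pos '[[0,0,-3],[0,0,-7],[0,0,-11],[0,0,-15],[0,0,-15],[0,0,-15]]' --angular '[[0,0,0],[0,0,0],[0,0,0],[0,0,0],[0,0,0],[0,0,0]]'

```text
t: 5.03
tcp_pos: [0.4266, 0.1894, 0.1856]
tool_rot: [0.759, 0.561, 0.254, -0.212]
force: [-0.6, -0.1, -0.7]
opening: 0.0917
grip_force: 0.0
```

```bash
python3 - <<'E'
from h import *
stat()
p,d,m,T=snap('top'); C=cloud(d,m,T)
z=np.load('top.npz'); 
p,d,m,T=snap('wrist'); save('w2.png',p); C=cloud(d,m,T)
k=C[(C[...,2]>.04)&(C[...,2]<.1)&(np.hypot(C[...,0]-.4275,C[...,1]-.2845)<.07)]
c,sz,an=cv2.minAreaRect((k[:,:2]*1000).astype(np.float32)); print(np.round(c,1),np.round(sz,1),an,k[:,2].max())
E
```

```text
t 5.025 tcp [0.4266 0.1894 0.1856] open 0.0917 gf 0.0 F [-0.6 -0.1 -0.7] q [ 0.36  0.25 -0.48  2.26 -0.96  0.66  0.4 ]
[[0.241, 0.959, 0.148], [0.744, -0.28, 0.607], [0.624, -0.036, -0.781]]
[425.1 285.8] [64.1 55.6] 73.30890655517578 0.083038936719036
```

Reel undisturbed. Tilting the hand the other way, away from the base, suits the joint ranges better, so I'll try that in the air first.

```bash
cat >> h.py <<'E'
AX=np.radians(73.0); a=np.array([np.cos(AX),np.sin(AX),0])
Rc2=yz(AX-np.pi/2,-np.cos(al)*a-np.sin(al)*up)
RC=np.array([.4254,.2858,.054])
E
python3 - <<'E'
from h import *
go(Rc2,RC+(.016-.12)*Rc2[:,2]+[0,0,.03])
E
```

```text
cm [10.99 -2.54 11.65] rot [-0.041 -1.372  0.016] rows 7.34144392330665 2.594832394753648
```

Call:
servo_tool --delta_pos '[[2,-0.5,1],[4,-1,3],[6,-1.5,5],[8,-2,7],[10,-2.5,9],[11,-2.5,11.6],[11,-2.5,11.6],[11,-2.5,11.6],[11,-2.5,11.6],[11,-2.5,11.6],[11,-2.5,11.6]]' --angular '[[-0.005,-0.18,0],[-0.01,-0.36,0],[-0.015,-0.54,0],[-0.02,-0.72,0],[-0.03,-0.9,0],[-0.035,-1.08,0],[-0.04,-1.26,0.01],[-0.04,-1.37,0.016],[-0.04,-1.37,0.016],[-0.04,-1.37,0.016],[-0.04,-1.37,0.016]]'

```text
t: 6.5
tcp_pos: [0.4442, 0.35, 0.1617]
tool_rot: [0.754, 0.56, -0.276, 0.202]
force: [-0.0, 0.1, 1.0]
opening: 0.0918
grip_force: 0.0
```

```bash
python3 - <<'E'
from h import *
stat(); go(Rc2,RC+.016*Rc2[:,2])
E
```

```text
t 6.5 tcp [0.4442 0.35   0.1617] open 0.0918 gf 0.0 F [-0.   0.1  1. ] q [-0.86  0.81 -0.1   1.28  0.28  1.73 -1.3 ]
[[0.22, 0.957, -0.19], [0.733, -0.291, -0.615], [-0.643, -0.004, -0.766]]
cm [ 1.8   0.11 14.15] rot [-0.002  0.001  0.004] rows 0.02322460523318061 2.282303059912385
```

Comfortable joints. Approach and grasp.

Call:
servo_tool --delta_pos '[[1.8,0.1,3],[1.8,0.1,7],[1.8,0.1,10],[1.8,0.1,12.5],[1.8,0.1,14.1],[1.8,0.1,14.1]]' --angular '[[0,0,0],[0,0,0],[0,0,0],[0,0,0],[0,0,0],[0,0,0]]'

```text
t: 7.25
tcp_pos: [0.4238, 0.2747, 0.0449]
tool_rot: [0.756, 0.559, -0.275, 0.202]
force: [-0.5, 0.1, 0.5]
opening: 0.0916
grip_force: 0.0
```

```bash
python3 - <<'E'
from h import *
stat(); go(Rc2,RC+.016*Rc2[:,2])
E
```

```text
t 7.25 tcp [0.4238 0.2747 0.0449] open 0.0916 gf 0.0 F [-0.5  0.1  0.5] q [-0.8   0.84 -0.11  1.56  0.32  1.42 -1.36]
[[0.225, 0.956, -0.189], [0.734, -0.294, -0.613], [-0.641, -0.001, -0.767]]
cm [ 0.26 -0.17  0.19] rot [-0.002 -0.002 -0.   ] rows 0.014508284883587502 0.05818895116048411
```

Call:
servo_tool --delta_pos '[[0.2,-0.2,0.1],[0.2,-0.2,0.1]]' --angular '[[0,0,0],[0,0,0]]'

```text
t: 7.5
tcp_pos: [0.4224, 0.2782, 0.0432]
tool_rot: [0.756, 0.559, -0.274, 0.202]
force: [-0.2, 0.7, 1.0]
opening: 0.0919
grip_force: 0.0
```

Call:
servo_tool --delta_pos '[[0,0,0],[0,0,0],[0,0,0],[0,0,0],[0,0,0],[0,0,0],[0,0,0]]' --angular '[[0,0,0],[0,0,0],[0,0,0],[0,0,0],[0,0,0],[0,0,0],[0,0,0]]' --grip 255 --newtons 20

```text
t: 8.38
tcp_pos: [0.4227, 0.2768, 0.043]
tool_rot: [0.756, 0.559, -0.274, 0.203]
force: [1.9, -0.6, 1.6]
opening: 0.0565
grip_force: 20.0
```

```bash
cat >> h.py <<'E'
# place pose: reel axis (tilted side +a) up; hand towards world azimuth h
def Rplace(h): 
    r=np.array([np.cos(h),np.sin(h),0]); return yz(h+np.pi/2,-np.cos(al)*up-np.sin(al)*r)
E
python3 - <<'E'
from h import *
stat(); s=telemetry.read_state(); M=R.from_quat(s['tool_rot']).as_matrix()
print('axis tilt vs tool: a in tool',(M.T@a).round(3), 'reel centre in tool cm',(M.T@(RC-s['tcp_pos'])*100).round(2),'up in tool',(M.T@up).round(3))
go(M,np.array(s['tcp_pos'])+[0,0,.12])
for hd in (180,200): 
    Rp=Rplace(np.radians(hd)); print(hd,(M.T@Rp).round(2).tolist(),Rp.round(2).tolist()); go(Rp,np.array([.57,.25,.15])+.016*Rp[:,2])
E
```

```text
t 8.375 tcp [0.4227 0.2768 0.043 ] open 0.0565 gf 19.99874621629715 F [ 1.9 -0.6  1.6] q [-0.81  0.84 -0.11  1.56  0.32  1.42 -1.36]
[[0.225, 0.956, -0.188], [0.734, -0.293, -0.613], [-0.641, -0.0, -0.768]]
axis tilt vs tool: a in tool [ 0.768 -0.001 -0.641] reel centre in tool cm [ 0.01 -0.01 -1.44] up in tool [-0.641 -0.    -0.768]
cm [-7.69 -0.   -9.21] rot [-0. -0. -0.] rows 7.271336660484055e-16 1.92
180 [[-0.35, -0.73, 0.58], [0.61, 0.29, 0.73], [-0.71, 0.61, 0.35]] [[0.64, -0.0, 0.77], [-0.0, -1.0, -0.0], [0.77, -0.0, -0.64]]
cm [-4.58 16.04 -8.78] rot [-0.123  1.333  1.39 ] rows 10.323301163480215 3.015759517214794
200 [[-0.19, -0.61, 0.77], [0.51, 0.6, 0.61], [-0.84, 0.51, 0.2]] [[0.6, 0.34, 0.72], [0.22, -0.94, 0.26], [0.77, -0.0, -0.64]]
cm [-4.29 15.84 -9.02] rot [-0.09   1.446  1.016] rows 9.459922021609202 2.9969097951430985
```

Good central grip (opening 56.5 mm). Lift, then turn it upright.

Call:
servo_tool --delta_pos '[[-1.3,0,-1.6],[-3.8,0,-4.6],[-6.4,0,-7.7],[-6.4,0,-7.7]]' --angular '[[0,0,0],[0,0,0],[0,0,0],[0,0,0]]'

```text
t: 8.88
tcp_pos: [0.4232, 0.2788, 0.1466]
tool_rot: [0.757, 0.559, -0.272, 0.202]
force: [-0.0, 0.3, -1.1]
opening: 0.0562
grip_force: 20.0
```

```bash
python3 - <<'E'
from h import *
stat()
Rp=Rplace(np.radians(200)); go(Rp,np.array([.58,.25,.15])+.0144*Rp[:,2])
E
```

```text
t 8.875 tcp [0.4232 0.2788 0.1466] open 0.0562 gf 19.999345242977142 F [-0.   0.3 -1.1] q [-0.81  0.72 -0.11  1.51  0.3   1.58 -1.31]
[[0.227, 0.956, -0.186], [0.737, -0.293, -0.609], [-0.637, 0.001, -0.771]]
cm [ 2.32 16.71 -1.13] rot [-0.092  1.44   1.015] rows 9.432309077557377 2.705914947634455
```

Call:
servo_tool --delta_pos '[[0.2,1.7,-0.1],[0.5,3.3,-0.2],[0.7,5,-0.3],[0.9,6.7,-0.4],[1.2,8.4,-0.5],[1.4,10,-0.7],[1.6,11.7,-0.8],[1.9,13.4,-0.9],[2.1,15,-1],[2.3,16.7,-1.1],[2.3,16.7,-1.1],[2.3,16.7,-1.1],[2.3,16.7,-1.1]]' --angular '[[-0.009,0.144,0.102],[-0.018,0.288,0.203],[-0.028,0.432,0.305],[-0.037,0.576,0.406],[-0.046,0.72,0.508],[-0.055,0.864,0.609],[-0.064,1.008,0.711],[-0.074,1.152,0.812],[-0.083,1.296,0.914],[-0.092,1.44,1.015],[-0.092,1.44,1.015],[-0.092,1.44,1.015],[-0.092,1.44,1.015]]'

```text
t: 10.5
tcp_pos: [0.609, 0.2571, 0.2412]
tool_rot: [0.919, 0.166, 0.353, -0.058]
force: [-0.0, 0.2, -0.6]
opening: 0.0568
grip_force: 20.0
```

```bash
python3 - <<'E'
from h import *
stat()
s=telemetry.read_state();M=R.from_quat(s['tool_rot']).as_matrix()
print('axis',(M@[.768,0,-.641]).round(3),'centre',(np.array(s['tcp_pos'])-.0144*M[:,2]).round(4))
Rp=Rplace(np.radians(200)); go(Rp,np.array([.58,.25,.037])+.0144*Rp[:,2])
p,d,m,T=snap('side'); save('s2.png',cv2.resize(p[200:384,130:385],None,fx=3,fy=3))
E
```

```text
t 10.5 tcp [0.609  0.2571 0.2412] open 0.0568 gf 19.99976858496666 F [-0.   0.2 -0.6] q [-0.75  0.19  0.21  2.17  1.02  0.12 -2.74]
[[0.696, 0.345, 0.629], [0.264, -0.938, 0.223], [0.668, 0.01, -0.744]]
axis [0.131 0.059 0.99 ] centre [0.5999 0.2539 0.2519]
cm [-15.63  -0.55  14.65] rot [0.005 0.142 0.01 ] rows 0.7596297398375489 3.428822980666741
```

View pics/s2.png

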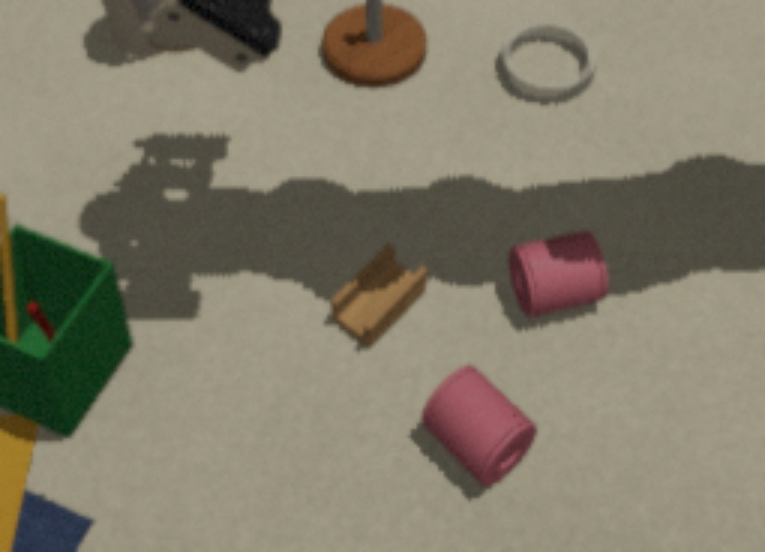

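The reel is held and the cradle at crop (380,295) is empty, but q6 and q7 reached their limits. With a yaw that puts the hand on the right-hand side, both should be mid-range.

```bash
python3 - <<'E'
from h import *
Rp=Rplace(np.radians(300)); go(Rp,np.array([.59,.26,.18])+.0144*Rp[:,2])
E
```

```text
cm [-6.19 -2.06  4.03] rot [ 1.259  0.111 -1.205] rows 9.336619162938165 1.227805471202621
```

Call:
servo_tool --delta_pos '[[-0.6,-0.2,0.4],[-1.2,-0.4,0.8],[-1.9,-0.6,1.2],[-2.5,-0.8,1.6],[-3.1,-1,2],[-3.7,-1.2,2.4],[-4.3,-1.4,2.8],[-5,-1.6,3.2],[-5.6,-1.9,3.6],[-6.2,-2.1,4],[-6.2,-2.1,4],[-6.2,-2.1,4],[-6.2,-2.1,4],[-6.2,-2.1,4]]' --angular '[[0.126,0.011,-0.12],[0.252,0.022,-0.241],[0.378,0.033,-0.361],[0.504,0.044,-0.482],[0.63,0.055,-0.602],[0.755,0.067,-0.723],[0.881,0.078,-0.843],[1.007,0.089,-0.964],[1.133,0.1,-1.084],[1.259,0.111,-1.205],[1.259,0.111,-1.205],[1.259,0.111,-1.205],[1.259,0.111,-1.205],[1.259,0.111,-1.205]]'

```text
t: 12.3
tcp_pos: [0.5841, 0.2684, 0.1678]
tool_rot: [0.521, 0.748, 0.225, -0.343]
force: [-0.0, 0.8, -1.3]
opening: 0.0565
grip_force: 20.0
```

```bash
python3 - <<'E'
from h import *
stat()
s=telemetry.read_state();M=R.from_quat(s['tool_rot']).as_matrix()
print('axis',(M@[.768,0,-.641]).round(3),'centre',(np.array(s['tcp_pos'])-.0144*M[:,2]).round(4))
Rp=Rplace(np.radians(300)); go(Rp,np.array([.59,.27,.04])+.0144*Rp[:,2])
E
```

```text
t 12.3 tcp [0.5841 0.2684 0.1678] open 0.0565 gf 19.993477910757065 F [-0.   0.8 -1.3] q [ 0.54  1.07 -1.24  1.52  0.15  1.07 -0.11]
[[-0.222, 0.934, -0.279], [0.625, 0.356, 0.695], [0.748, -0.02, -0.663]]
axis [0.008 0.035 1.   ] centre [0.5881 0.2584 0.1773]
cm [-9.57  0.71  9.85] rot [ 0.108  0.025 -0.12 ] rows 0.8712164586707553 2.200103938757588
```

Nearly there; go down to just above the table.

Call:
servo_tool --delta_pos '[[-2.5,0.2,2.5],[-5,0.4,5],[-7,0.6,7.2],[-8.5,0.7,8.8],[-9.6,0.7,9.8],[-9.6,0.7,9.8],[-9.6,0.7,9.8]]' --angular '[[0.02,0,-0.02],[0.04,0.01,-0.04],[0.06,0.01,-0.06],[0.08,0.02,-0.09],[0.108,0.025,-0.12],[0.108,0.025,-0.12],[0.108,0.025,-0.12]]'

```text
t: 13.18
tcp_pos: [0.5849, 0.2804, 0.0332]
tool_rot: [0.455, 0.784, 0.212, -0.365]
force: [0.6, -0.7, -0.5]
opening: 0.0564
grip_force: 20.0
```

```bash
python3 - <<'E'
from h import *
stat()
s=telemetry.read_state();M=R.from_quat(s['tool_rot']).as_matrix()
print('axis',(M@[.768,0,-.641]).round(3),'centre',(np.array(s['tcp_pos'])-.0144*M[:,2]).round(4))
Rp=Rplace(np.radians(295)); c=np.array(s['tcp_pos'])-.0144*M[:,2]; c[2]=.0325; go(Rp,c+.0144*Rp[:,2])
# minimal righting
ax=M@[.768,0,-.641]; v=np.cross(ax,[0,0,1]); print('righting in tool',(M.T@v).round(3),'down 1cm',(M.T@[0,0,-1]).round(3))
E
```

```text
t 13.175 tcp [0.5849 0.2804 0.0332] open 0.0564 gf 19.999369382858276 F [ 0.6 -0.7 -0.5] q [ 0.45  1.28 -1.16  1.45  0.26  1.08  0.06]
[[-0.32, 0.869, -0.378], [0.559, 0.496, 0.665], [0.765, 0.001, -0.644]]
axis [-0.003  0.003  1.   ] centre [0.5904 0.2709 0.0424]
cm [-0.76  0.09  0.64] rot [-0.062  0.001  0.054] rows 0.4398291940928836 0.15923854365827317
righting in tool [0.001 0.004 0.001] down 1cm [-0.765 -0.001  0.644]
```

Upright within 0.005 rad. Lower about 10 mm until contact.

Call:
servo_tool --delta_pos '[[-0.3,0,0.25],[-0.5,0,0.43],[-0.65,0,0.55],[-0.72,0,0.6],[-0.76,0,0.64],[-0.8,0,0.67],[-0.8,0,0.67]]' --angular '[[0,0,0],[0,0,0],[0,0,0],[0,0,0],[0,0,0],[0,0,0],[0,0,0]]'

```text
t: 14.05
tcp_pos: [0.5848, 0.2802, 0.0237]
tool_rot: [0.455, 0.784, 0.213, -0.365]
force: [-1.5, -6.5, 10.2]
opening: 0.0566
grip_force: 20.0
```

```bash
python3 - <<'E'
from h import *
stat()
s=telemetry.read_state();M=R.from_quat(s['tool_rot']).as_matrix()
print('axis',(M@[.768,0,-.641]).round(3),'centre',(np.array(s['tcp_pos'])-.0144*M[:,2]).round(4))
p,d,m,T=snap('top'); C=cloud(d,m,T); save('t3.png',cv2.resize(p[90:290,60:327],None,fx=3,fy=3))
E
```

```text
t 14.05 tcp [0.5848 0.2802 0.0237] open 0.0566 gf 20.00262960791588 F [-1.5 -6.5 10.2] q [ 0.45  1.29 -1.16  1.45  0.27  1.08  0.07]
[[-0.32, 0.868, -0.379], [0.558, 0.496, 0.666], [0.766, 0.001, -0.643]]
axis [-0.003  0.002  1.   ] centre [0.5903 0.2706 0.033 ]
```

View pics/t3.png

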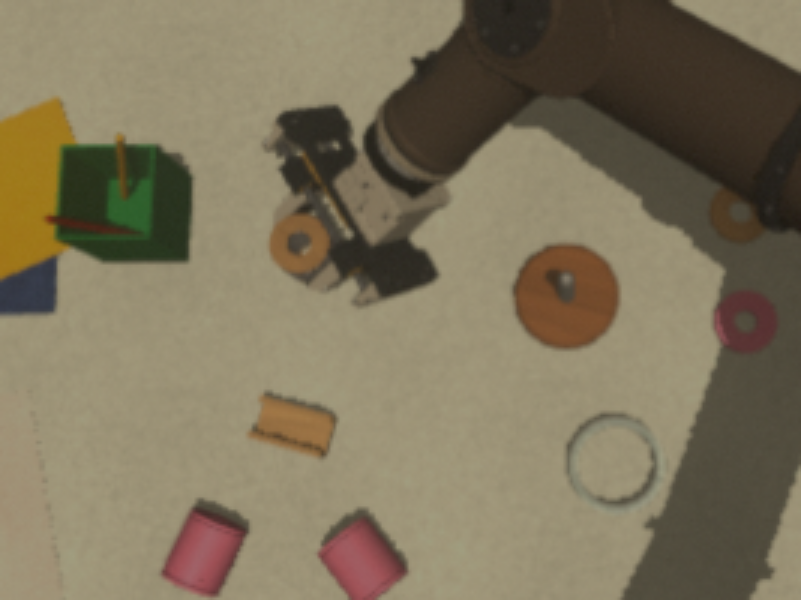

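The reel stands upright at crop (300,243), with table contact felt at 10 N. Release and back out along the tool.

Call:
servo_tool --delta_pos '[[0.08,0,-0.06],[0.08,0,-0.06],[0.08,0,-0.06],[0.08,0,-0.06],[0.08,0,-0.06]]' --angular '[[0,0,0],[0,0,0],[0,0,0],[0,0,0],[0,0,0]]' --grip 0

```text
t: 14.72
tcp_pos: [0.5846, 0.2801, 0.0226]
tool_rot: [0.455, 0.784, 0.212, -0.365]
force: [0.1, 0.3, 0.1]
opening: 0.0915
grip_force: 0.0
```

Call:
servo_tool --delta_pos '[[0,0,-1],[0,0,-4],[0,0,-8],[0,0,-11],[3,0,-15],[3,0,-15]]' --angular '[[0,0,0],[0,0,0],[0,0,0],[0,0,0],[0,0,0],[0,0,0]]'

```text
t: 15.48
tcp_pos: [0.6344, 0.1969, 0.1474]
tool_rot: [0.455, 0.784, 0.215, -0.363]
force: [-0.2, 0.9, -0.9]
opening: 0.0918
grip_force: 0.0
```

```bash
cat >> h.py <<'E'
def blob(C,x,y,r,lo,hi):
    k=C[(C[...,2]>lo)&(C[...,2]<hi)&(np.hypot(C[...,0]-x,C[...,1]-y)<r)]
    if len(k)<8: print('few',len(k)); return
    (c,sz,a_)=cv2.minAreaRect((k[:,:2]*1000).astype(np.float32)); (ec,er)=cv2.minEnclosingCircle((k[:,:2]*1000).astype(np.float32))
    print(len(k),'rect',np.round(c,1),np.round(sz,1),'circ',np.round(ec,1),round(er,1),'mean',(k.mean(0)*1000).round(1),'zmed',np.median(k[:,2]).round(4))
E
python3 - <<'E'
from h import *
stat()
p,d,m,T=snap('top'); C=cloud(d,m,T); blob(C,.59,.27,.05,.055,.075); blob(C,.754,.097,.06,.02,.1)
Rd=yz(np.radians(-60),[0,0,-1]); 
for yw in(0,30,-60,-90,90):
    print(yw); go(yz(np.radians(yw),[0,0,-1]),np.array([.59,.27,.15]))
E
```

```text
t 15.475 tcp [0.6344 0.1969 0.1474] open 0.0918 gf 0.0 F [-0.2  0.9 -0.9] q [ 0.51  1.17 -1.2   1.26  0.18  1.36  0.1 ]
[[-0.323, 0.87, -0.373], [0.558, 0.494, 0.667], [0.764, 0.007, -0.645]]
286 rect [589. 270.] [53.6 53. ] circ [589.7 270.5] 28.0 mean [588.8 270.   63.5] zmed 0.0639
few 0
0
cm [ 5.89 -0.13  6.15] rot [-0.221 -0.851  0.486] rows 5.3708899415245535 1.362456677763292
30
cm [ 5.89 -0.13  6.15] rot [ 0.006 -0.87  -0.004] rows 4.650249887223608 1.362456677763292
-60
cm [ 5.89 -0.13  6.15] rot [-0.674 -0.684  1.458] rows 9.335387508221972 1.362456677763292
-90
cm [ 5.89 -0.13  6.15] rot [-0.896 -0.526  1.935] rows 11.746648794950355 1.362456677763292
90
cm [ 5.89 -0.13  6.15] rot [ 0.46  -0.784 -0.982] rows 7.153925138226151 1.362456677763292
```

The reel stands alone at (589, 270). Take it again with the tool vertical.

Call:
servo_tool --delta_pos '[[1.2,0,1.2],[2.4,0,2.4],[3.6,-0.1,3.6],[4.8,-0.1,4.8],[5.9,-0.1,6.1],[5.9,-0.1,6.1],[5.9,-0.1,6.1],[5.9,-0.1,6.1]]' --angular '[[0,-0.17,0],[0,-0.35,0],[0,-0.52,0],[0,-0.7,0],[0,-0.87,0],[0,-0.87,0],[0,-0.87,0],[0,-0.87,0]]'

```text
t: 16.52
tcp_pos: [0.5899, 0.268, 0.147]
tool_rot: [0.503, 0.864, -0.0, -0.001]
force: [0.6, 0.7, -0.1]
opening: 0.0915
grip_force: 0.0
```

```bash
python3 - <<'E'
from h import *
stat()
p,d,m,T=snap('wrist'); C=cloud(d,m,T); blob(C,.589,.27,.05,.055,.075)
go(yz(np.radians(30),[0,0,-1]),np.array([.5893,.2702,.030]))
E
```

```text
t 16.525 tcp [0.5899 0.268  0.147 ] open 0.0915 gf 0.0 F [ 0.6  0.7 -0.1] q [ 0.03  0.71 -0.89  1.55  0.58  1.17 -0.47]
[[-0.493, 0.87, -0.002], [0.87, 0.493, 0.0], [0.001, -0.001, -1.0]]
2388 rect [589.1 272.3] [54.6 54.7] circ [589.3 272.2] 27.9 mean [588.6 273.5  63.2] zmed 0.0635
cm [ 0.21  0.06 11.71] rot [-0.001 -0.001 -0.008] rows 0.0442961769098093 1.873797263709911
```

Call:
servo_tool --delta_pos '[[0.3,0.1,3],[0.3,0.1,6.5],[0.3,0.1,9.5],[0.3,0.1,11.2],[0.3,0.1,11.7],[0.3,0.1,11.7]]' --angular '[[0,0,0],[0,0,0],[0,0,0],[0,0,0],[0,0,0],[0,0,0]]'

```text
t: 17.32
tcp_pos: [0.5888, 0.2735, 0.0316]
tool_rot: [0.502, 0.865, 0.001, -0.0]
force: [0.3, 0.4, 0.2]
opening: 0.0918
grip_force: 0.0
```

Call:
servo_tool --delta_pos '[[0,0,0],[0,0,0],[0,0,0],[0,0,0],[0,0,0],[0,0,0],[0,0,0]]' --angular '[[0,0,0],[0,0,0],[0,0,0],[0,0,0],[0,0,0],[0,0,0],[0,0,0]]' --grip 255 --newtons 20

```text
t: 18.2
tcp_pos: [0.5885, 0.2735, 0.0313]
tool_rot: [0.502, 0.865, 0.001, -0.0]
force: [-0.4, 0.6, 3.4]
opening: 0.0564
grip_force: 20.0
```

Call:
servo_tool --delta_pos '[[0,0,-1],[0,0,-4],[0,0,-8],[0,0,-11],[0,0,-12],[0,0,-12]]' --angular '[[0,0,0],[0,0,0],[0,0,0],[0,0,0],[0,0,0],[0,0,0]]'

```text
t: 18.95
tcp_pos: [0.5885, 0.2732, 0.1511]
tool_rot: [0.502, 0.865, 0.001, -0.0]
force: [0.4, 0.3, -1.2]
opening: 0.0567
grip_force: 20.0
```

```bash
python3 - <<'E'
from h import *
stat()
p,d,m,T=snap('wrist'); C=cloud(d,m,T); tz=telemetry.read_state()['tcp_pos']
print('stand from wrist'); blob(C,.542,.027,.06,.012,.025); blob(C,.542,.027,.04,.05,.115)
print('reel'); blob(C,tz[0],tz[1],.045,tz[2]+.02,tz[2]+.05)
go(yz(np.radians(30),[0,0,-1]),np.array([.5419,.0272,.15]))
go(yz(np.radians(0),[0,0,-1]),np.array([.5419,.0272,.15]))
E
```

```text
t 18.95 tcp [0.5885 0.2732 0.1511] open 0.0567 gf 19.999856650829315 F [ 0.4  0.3 -1.2] q [ 0.02  0.71 -0.9   1.55  0.58  1.17 -0.47]
[[-0.496, 0.868, 0.0], [0.868, 0.496, 0.001], [0.001, 0.001, -1.0]]
stand from wrist
few 0
few 0
reel
7161 rect [584.  271.5] [81.1 55.4] circ [582.1 283.2] 43.2 mean [585.8 277.8 182.8] zmed 0.1832
cm [-1.904e+01 -1.619e+01  1.000e-02] rot [-0.001 -0.001 -0.005] rows 0.025581937526035194 3.998785634174761
cm [-1.904e+01 -1.619e+01  1.000e-02] rot [-0.001 -0.001  0.519] rows 2.7749271995261426 3.998785634174761
```

```bash
python3 - <<'E'
from h import *
print(np.array(camera_model('wrist')['hand_eye']).round(3).tolist())
s=telemetry.read_state();A=np.eye(4); A[:3,:3]=R.from_quat(s['tool_rot']).as_matrix(); A[:3,3]=s['tcp_pos']
T=A@np.array(camera_model('wrist')['hand_eye']); m=camera_model('wrist')
print(onplane(m,T,[[256,60],[256,120],[256,180],[100,100],[400,100]],.05).round(3))
go(yz(np.radians(30),[0,0,-1]),np.array([.5419,.0272,.17]))
# reel top ring: depth points by colour
p,d,m,T=snap('wrist'); C=cloud(d,m,T); Q=(C-s['tcp_pos'])@A[:3,:3]*1000
k=(abs(Q[...,2]+33)<4)&(abs(Q[...,1])<27)&(abs(Q[...,0])<36); q=Q[k]; print(len(q),q.min(0),q.max(0),np.percentile(q[:,0],[1,50,99]))
save('w3.png',p)
E
```

```text
[[-0.001, 0.958, 0.288, 0.079], [1.0, 0.002, -0.0, 0.0], [-0.001, 0.288, -0.958, -0.158], [0.0, 0.0, 0.0, 1.0]]
[[0.528 0.374 0.05 ]
 [0.553 0.331 0.05 ]
 [0.58  0.282 0.05 ]
 [0.424 0.277 0.05 ]
 [0.656 0.409 0.05 ]]
cm [-19.04 -16.19  -1.99] rot [-0.001 -0.001 -0.005] rows 0.025581937526035194 4.011365233382828
4796 [-27.11768933 -26.61390057 -34.34198359] [ 26.34656317  26.86687952 -29.00863842] [-25.77114867   8.99401632  25.40674266]
```

View pics/w3.png

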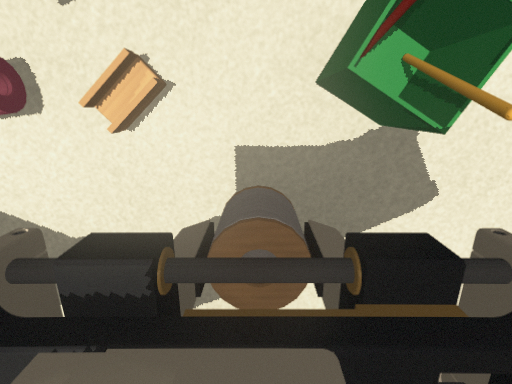

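The reel is held, with its top disc at (258,250) centred between the fingers to within 1 mm. I'll pass over the stand so that it lies in the wrist camera's view.

Call:
servo_tool --delta_pos '[[0,0,-2],[-5,-3,-2.5],[-10,-6,-2.5],[-15,-9,-2.5],[-20,-12,-2.5],[-25,-14.5,-2.5],[-28,-16.2,-2.5],[-28,-16.2,-2.5],[-28,-16.2,-2.5]]' --angular '[[0,0,0],[0,0,0],[0,0,0],[0,0,0],[0,0,0],[0,0,0],[0,0,0],[0,0,0],[0,0,0]]'

```text
t: 20.18
tcp_pos: [0.5867, -0.0492, 0.1763]
tool_rot: [0.502, 0.865, 0.001, -0.0]
force: [0.3, 1.3, -1.2]
opening: 0.0565
grip_force: 20.0
```

```bash
python3 - <<'E'
from h import *
stat()
p,d,m,T=snap('wrist'); C=cloud(d,m,T)
blob(C,.542,.027,.06,.012,.025); blob(C,.542,.027,.04,.05,.115); blob(C,.542,.027,.04,.03,.1);blob(C,.542,.027,.04,.103,.112)
go(yz(np.radians(30),[0,0,-1]),np.array([.5419,.0272,.17]))
E
```

```text
t 20.175 tcp [ 0.5867 -0.0492  0.1763] open 0.0565 gf 19.999889843165874 F [ 0.3  1.3 -1.2] q [ 0.62  0.61 -0.96  1.67  0.54  1.15  0.04]
[[-0.497, 0.868, 0.0], [0.868, 0.497, 0.002], [0.002, 0.001, -1.0]]
6387 rect [542.7  29. ] [98.9 98.2] circ [542.9  29.2] 49.8 mean [542.   30.5  17.4] zmed 0.0175
314 rect [543.1  28.9] [14.6 14.7] circ [542.8  29.2] 7.8 mean [543.   28.8 103.9] zmed 0.1047
19 rect [543.8  28.1] [14.8 12.7] circ [543.  29.] 7.7 mean [545.4  26.   86.5] zmed 0.0991
206 rect [542.8  29.2] [12.7 12. ] circ [543.1  28.9] 6.6 mean [542.9  29.  106.2] zmed 0.1067
cm [ 8.8  -0.12  0.65] rot [ 0.001 -0.002 -0.003] rows 0.01850767219931002 1.4118070826179652
```

Rod measured close by at (542.9, 29.0), foot and rod agreeing. Go over it.

Call:
servo_tool --delta_pos '[[3,0,0],[6,0,0.5],[8,0.1,1.5],[9,0.1,2.5],[9,0.1,2.5],[9,0.1,2.5],[9,0.1,2.5]]' --angular '[[0,0,0],[0,0,0],[0,0,0],[0,0,0],[0,0,0],[0,0,0],[0,0,0]]'

```text
t: 21.1
tcp_pos: [0.5434, 0.0278, 0.151]
tool_rot: [0.503, 0.865, 0.001, -0.0]
force: [-0.2, -1.4, -0.8]
opening: 0.0563
grip_force: 20.0
```

```bash
python3 - <<'E'
from h import *
stat(); go(yz(np.radians(30),[0,0,-1]),np.array([.5426,.0295,.0493]))
E
```

```text
t 21.1 tcp [0.5434 0.0278 0.151 ] open 0.0563 gf 19.9998027831316 F [-0.2 -1.4 -0.8] q [ 0.53  0.57 -0.97  1.81  0.54  1.05 -0.13]
[[-0.495, 0.869, 0.0], [0.869, 0.495, 0.001], [0.001, 0.001, -1.0]]
cm [1.800e-01 1.000e-02 1.017e+01] rot [ 0.001 -0.001 -0.006] rows 0.03169693729735572 1.6281434460880757
```

Call:
servo_tool --delta_pos '[[0.15,0,0.5],[0.15,0,1.2],[0.15,0,1.9],[0.15,0,2.6],[0.15,0,3.3],[0.15,0,3.3]]' --angular '[[0,0,0],[0,0,0],[0,0,0],[0,0,0],[0,0,0],[0,0,0]]'

```text
t: 21.85
tcp_pos: [0.5417, 0.0297, 0.1172]
tool_rot: [0.502, 0.865, 0.0, -0.001]
force: [0.2, -1.2, -0.5]
opening: 0.0567
grip_force: 20.0
```

Threaded without contact; continue down.

Call:
servo_tool --delta_pos '[[0,0,1],[0,0,2.2],[0,0,3.4],[0,0,4.6],[0,0,5.6],[0,0,6.2],[0,0,6.5],[0,0,6.7],[0,0,6.8],[0,0,6.8]]' --angular '[[0,0,0],[0,0,0],[0,0,0],[0,0,0],[0,0,0],[0,0,0],[0,0,0],[0,0,0],[0,0,0],[0,0,0]]'

```text
t: 23.1
tcp_pos: [0.5422, 0.0299, 0.05]
tool_rot: [0.502, 0.865, 0.001, -0.0]
force: [-0.0, 0.4, -1.3]
opening: 0.0566
grip_force: 20.0
```

Call:
servo_tool --delta_pos '[[0,0,0.05],[0,0,0.1],[0,0,0.15],[0,0,0.15]]' --angular '[[0,0,0],[0,0,0],[0,0,0],[0,0,0]]'

```text
t: 23.6
tcp_pos: [0.5422, 0.0299, 0.0492]
tool_rot: [0.502, 0.865, 0.0, 0.0]
force: [-3.6, -0.6, 10.2]
opening: 0.0562
grip_force: 20.0
```

Seated on the foot (10 N contact). Release and lift straight up.

Call:
servo_tool --delta_pos '[[0,0,-0.1],[0,0,-0.1],[0,0,-0.1],[0,0,-0.1],[0,0,-0.1]]' --angular '[[0,0,0],[0,0,0],[0,0,0],[0,0,0],[0,0,0]]' --grip 0

```text
t: 24.22
tcp_pos: [0.5421, 0.0299, 0.0493]
tool_rot: [0.502, 0.865, 0.0, -0.0]
force: [0.2, -0.1, 0.4]
opening: 0.0914
grip_force: 0.0
```

Call:
servo_tool --delta_pos '[[0,0,-1],[0,0,-4],[0,0,-8],[0,0,-12],[0,0,-14],[0,0,-14]]' --angular '[[0,0,0],[0,0,0],[0,0,0],[0,0,0],[0,0,0],[0,0,0]]'

```text
t: 24.98
tcp_pos: [0.5428, 0.0298, 0.1905]
tool_rot: [0.502, 0.865, 0.001, 0.001]
force: [-0.3, 0.2, -1.2]
opening: 0.0915
grip_force: 0.0
```

```bash
python3 - <<'E'
from h import *
stat()
p,d,m,T=snap('side'); C=cloud(d,m,T); blob(C,.542,.028,.045,.074,.09); blob(C,.542,.028,.045,.095,.112)
# hover above spacer, offset 60 mm back along tool x so the camera sees it; y az=90 -> x az 180
for yw in(90,45): print(yw); go(yz(np.radians(yw),[0,0,-1]),np.array([.6215,-.140,.15]))
E
```

```text
t 24.975 tcp [0.5428 0.0298 0.1905] open 0.0915 gf 0.0 F [-0.3  0.2 -1.2] q [ 0.55  0.53 -1.    1.77  0.49  1.12 -0.09]
[[-0.496, 0.868, 0.002], [0.868, 0.496, 0.001], [-0.0, 0.002, -1.0]]
225 rect [542.9  28.8] [55.6 54.2] circ [542.5  28.1] 29.5 mean [540.7  33.6  81.7] zmed 0.082
27 rect [543.   29.4] [11.  14.3] circ [543.3  28.8] 8.5 mean [542.3  31.4 103.3] zmed 0.1033
90
cm [-18.66  -1.5    3.91] rot [ 1.000e-03 -0.000e+00 -1.052e+00] rows 5.6264797935599375 3.0592510893455533
45
cm [-18.66  -1.5    3.91] rot [ 0.001 -0.    -0.267] rows 1.4264934495787742 3.0592510893455533
```

The reel sits at z-top 82 mm, centred on the rod. Now hover near the wooden spacer, with it in the wrist camera's view.

Call:
servo_tool --delta_pos '[[-4,-0.2,0],[-9,-0.4,0],[-14,-0.6,1],[-19,-0.8,3],[-21.5,-0.9,4],[-21.5,-0.9,4],[-21.5,-0.9,4],[-21.5,-0.9,4]]' --angular '[[0,0,0],[0,0,-0.09],[0,0,-0.18],[0,0,-0.265],[0,0,-0.265],[0,0,-0.265],[0,0,-0.265],[0,0,-0.265]]'

```text
t: 26.02
tcp_pos: [0.6409, -0.1594, 0.1499]
tool_rot: [0.382, 0.924, 0.001, 0.0]
force: [-0.4, 0.8, 0.1]
opening: 0.0918
grip_force: 0.0
```

```bash
python3 - <<'E'
from h import *
stat()
p,d,m,T=snap('wrist'); C=cloud(d,m,T); save('w4.png',p)
hsv=cv2.cvtColor(p,cv2.COLOR_RGB2HSV); k=(C[...,2]>.006)&(C[...,2]<.02)&(np.hypot(C[...,0]-.6215,C[...,1]+.140)<.045)
print('hsv',np.median(hsv[k],0)); blob(C,.6215,-.14,.045,.007,.02)
go(yz(np.radians(45),[0,0,-1]),np.array([.6215,-.140,.003]))
E
```

```text
t 26.025 tcp [ 0.6409 -0.1594  0.1499] open 0.0918 gf 0.0 F [-0.4  0.8  0.1] q [ 0.73  0.76 -0.97  1.51  0.65  1.22  0.44]
[[-0.708, 0.706, 0.001], [0.706, 0.708, 0.001], [0.0, 0.001, -1.0]]
hsv [ 16. 113. 107.]
2004 rect [ 621.  -140.1] [58.2 58.4] circ [ 620.9 -139.9] 29.9 mean [ 620.3 -139.3   11.5] zmed 0.0115
cm [ 2.77  0.   14.69] rot [ 0.001 -0.     0.001] rows 0.0077486670799582465 2.392386109172941
```

View pics/w4.png

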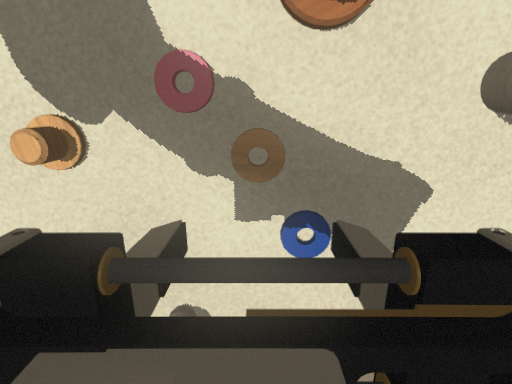

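The wooden ring is at (258,155), between pink (184,81) and blue (305,234). Its centre is (620.9, -140.0). Descend and grip.

Call:
servo_tool --delta_pos '[[1.4,0,3],[2.8,0,7],[2.8,0,10.5],[2.8,0,13],[2.8,0,14.2],[2.8,0,14.6],[2.8,0,14.6]]' --angular '[[0,0,0],[0,0,0],[0,0,0],[0,0,0],[0,0,0],[0,0,0],[0,0,0]]'

```text
t: 26.95
tcp_pos: [0.6218, -0.1413, 0.0039]
tool_rot: [0.383, 0.924, 0.001, 0.0]
force: [-0.7, 0.9, 0.3]
opening: 0.0916
grip_force: 0.0
```

Call:
servo_tool --delta_pos '[[0,0,0],[0,0,0],[0,0,0],[0,0,0],[0,0,0],[0,0,0],[0,0,0]]' --angular '[[0,0,0],[0,0,0],[0,0,0],[0,0,0],[0,0,0],[0,0,0],[0,0,0]]' --grip 255 --newtons 15

```text
t: 27.82
tcp_pos: [0.6212, -0.1414, 0.0033]
tool_rot: [0.383, 0.924, 0.0, -0.0]
force: [-1.0, 0.5, 3.5]
opening: 0.0593
grip_force: 15.0
```

Call:
servo_tool --delta_pos '[[0,0,-1],[0,0,-4],[0,0,-8],[0,0,-12],[0,0,-15],[0,0,-15],[0,0,-15]]' --angular '[[0,0,0],[0,0,0],[0,0,0],[0,0,0],[0,0,0],[0,0,0],[0,0,0]]'

```text
t: 28.7
tcp_pos: [0.6207, -0.1417, 0.1527]
tool_rot: [0.383, 0.924, 0.0, -0.001]
force: [-1.6, -1.0, -0.3]
opening: 0.0594
grip_force: 15.0
```

```bash
cat > inhand.py <<'E'
from h import *
stat(); s=telemetry.read_state(); A=R.from_quat(s['tool_rot']).as_matrix()
p,d,m,T=snap('wrist'); C=cloud(d,m,T); Q=(C-s['tcp_pos'])@A*1000; hsv=cv2.cvtColor(p,cv2.COLOR_RGB2HSV)
k=(abs(Q[...,2]+10)<14)&(np.abs(Q[...,:2]).max(-1)<40)&(hsv[...,1]>60); q=Q[k].astype(np.float32); print(len(q),'x',np.percentile(q[:,0],[.5,50,99.5]).round(1),'y',np.percentile(q[:,1],[.5,50,99.5]).round(1),'z',np.percentile(q[:,2],[2,50,98]).round(1),cv2.minEnclosingCircle(q[:,:2]))
go(yz(np.radians(45),[0,0,-1]),np.array([.5429,.0290,.17]))
E
python3 inhand.py
```

```text
t 28.7 tcp [ 0.6207 -0.1417  0.1527] open 0.0594 gf 14.999832711182535 F [-1.6 -1.  -0.3] q [ 0.73  0.72 -0.98  1.57  0.63  1.19  0.41]
[[-0.706, 0.708, -0.001], [0.708, 0.706, 0.001], [0.001, 0.0, -1.0]]Traceback (most recent call last):
  File "inhand.py", line 4, in <module>
    k=(abs(Q[...,2]+10)<14)&(np.abs(Q[...,:2]).max(-1)<40)&(hsv[...,1]>60); q=Q[k].astype(np.float32); print(len(q),'x',np.percentile(q[:,0],[.5,50,99.5]).round(1),'y',np.percentile(q[:,1],[.5,50,99.5]).round(1),'z',np.percentile(q[:,2],[2,50,98]).round(1),cv2.minEnclosingCircle(q[:,:2]))
                                                                                                                                                                                                                                                                 ~~~~~~~~~~~~~~~~~~~~~~^^^^^^^^^
cv2.error: OpenCV(4.12.0) /io/opencv/modules/imgproc/src/shapedescr.cpp:201: error: (-215:Assertion failed) count >= 0 && (depth == CV_32F || depth == CV_32S) in function 'minEnclosingCircle'
```

```bash
sed -i 's/cv2.minEnclosingCircle(q\[:,:2\])/cv2.minEnclosingCircle(np.ascontiguousarray(q[:,:2]))/' inhand.py; python3 inhand.py
```

```text
t 28.75 tcp [ 0.6205 -0.1417  0.1522] open 0.0593 gf 14.999857284128666 F [ 1.   1.4 -1. ] q [ 0.73  0.72 -0.98  1.57  0.63  1.19  0.41]
[[-0.706, 0.708, -0.002], [0.708, 0.706, 0.001], [0.002, -0.0, -1.0]]
4998 x [-9.7 11.8 30.9] y [-29.2   1.4  32.5] z [-13.3  -8.1   0.3] ((11.901482582092285, 1.090688705444336), 38.24686813354492)
cm [17.56  6.57 -1.77] rot [-0.001 -0.002 -0.001] rows 0.014602988152490162 3.013521832341517
```

Call:
servo_tool --delta_pos '[[4,1.5,0],[8,3,0],[12,4.5,0],[16,6,0],[17.4,6.6,0.5],[17.4,6.6,1.5],[17.4,6.6,1.5],[17.4,6.6,1.5]]' --angular '[[0,0,0],[0,0,0],[0,0,0],[0,0,0],[0,0,0],[0,0,0],[0,0,0],[0,0,0]]'

```text
t: 29.8
tcp_pos: [0.5455, 0.027, 0.1379]
tool_rot: [0.384, 0.923, 0.0, -0.001]
force: [0.6, 0.5, 0.1]
opening: 0.0592
grip_force: 15.0
```

```bash
python3 - <<'E'
from h import *
stat(); go(yz(np.radians(45),[0,0,-1]),np.array([.5437,.0282,.0853]))
E
```

```text
t 29.8 tcp [0.5455 0.027  0.1379] open 0.0592 gf 14.999725786037743 F [0.6 0.5 0.1] q [ 0.55  0.62 -1.02  1.82  0.6   1.06  0.08]
[[-0.705, 0.709, -0.001], [0.709, 0.705, 0.001], [0.001, 0.0, -1.0]]
cm [ 0.2  -0.04  5.26] rot [ 0.    -0.001 -0.003] rows 0.019166883056375116 0.8420297681811584
```

Call:
servo_tool --delta_pos '[[0.2,0,0.5],[0.2,0,1.2],[0.2,0,2],[0.2,0,2.8],[0.2,0,3.6],[0.2,0,4.3],[0.2,0,4.7],[0.2,0,4.9],[0.2,0,4.9]]' --angular '[[0,0,0],[0,0,0],[0,0,0],[0,0,0],[0,0,0],[0,0,0],[0,0,0],[0,0,0],[0,0,0]]'

```text
t: 30.92
tcp_pos: [0.5437, 0.0298, 0.0894]
tool_rot: [0.383, 0.924, 0.001, -0.0]
force: [0.4, -0.1, 0.1]
opening: 0.0593
grip_force: 15.0
```

Call:
servo_tool --delta_pos '[[0,0,0.1],[0,0,0.2],[0,0,0.3],[0,0,0.4],[0,0,0.4]]' --angular '[[0,0,0],[0,0,0],[0,0,0],[0,0,0],[0,0,0]]'

```text
t: 31.55
tcp_pos: [0.5436, 0.0298, 0.0853]
tool_rot: [0.383, 0.924, 0.001, -0.0]
force: [-0.0, 0.9, 0.5]
opening: 0.0596
grip_force: 15.0
```

Call:
servo_tool --delta_pos '[[0,0,0.05],[0,0,0.1],[0,0,0.1]]' --angular '[[0,0,0],[0,0,0],[0,0,0]]'

```text
t: 31.92
tcp_pos: [0.5437, 0.0298, 0.0852]
tool_rot: [0.383, 0.924, 0.0, 0.0]
force: [-4.0, -1.7, 10.8]
opening: 0.0599
grip_force: 15.0
```

The spacer rests on the reel. Release and rise.

Call:
servo_tool --delta_pos '[[0,0,-0.1],[0,0,-0.1],[0,0,-0.1],[0,0,-0.1],[0,0,-0.1]]' --angular '[[0,0,0],[0,0,0],[0,0,0],[0,0,0],[0,0,0]]' --grip 0

```text
t: 32.55
tcp_pos: [0.5436, 0.0298, 0.0853]
tool_rot: [0.383, 0.924, 0.001, -0.0]
force: [-0.0, 0.2, -0.1]
opening: 0.0913
grip_force: 0.0
```

Call:
servo_tool --delta_pos '[[0,0,-1],[0,0,-4],[0,0,-8],[0,0,-11],[0,0,-11],[0,0,-11]]' --angular '[[0,0,0],[0,0,0],[0,0,0],[0,0,0],[0,0,0],[0,0,0]]'

```text
t: 33.3
tcp_pos: [0.5433, 0.0293, 0.1951]
tool_rot: [0.383, 0.924, 0.0, -0.0]
force: [0.6, 0.2, -0.5]
opening: 0.0916
grip_force: 0.0
```

```bash
python3 - <<'E'
from h import *
stat()
p,d,m,T=snap('side'); C=cloud(d,m,T); blob(C,.542,.028,.045,.088,.098); 
p,d,m,T=snap('wrist'); C=cloud(d,m,T); blob(C,.543,.029,.045,.088,.098); blob(C,.543,.029,.02,.101,.115)
x=np.array([-.707,.707,0]); go(yz(np.radians(45),[0,0,-1]),np.array([.455,-.284,.17])-.03*x)
E
```

```text
t 33.3 tcp [0.5433 0.0293 0.1951] open 0.0916 gf 0.0 F [ 0.6  0.2 -0.5] q [ 0.58  0.55 -1.07  1.75  0.53  1.15  0.14]
[[-0.706, 0.708, -0.0], [0.708, 0.706, 0.001], [0.001, 0.0, -1.0]]
255 rect [543.7  31.6] [57.4 59.6] circ [542.   30.6] 30.9 mean [541.9  34.7  93.9] zmed 0.0943
2428 rect [543.1  31.4] [58.4 59. ] circ [542.9  31.3] 29.9 mean [541.9  32.2  93.5] zmed 0.0936
166 rect [542.8  29.4] [14.2 13.5] circ [542.6  29.3] 7.4 mean [541.9  30.2 105.2] zmed 0.1056
cm [-18.97 -28.35   2.43] rot [-0.001 -0.002 -0.001] rows 0.011856847599320269 5.472542986611931
```

Spacer seated (top 94 mm, about 2 mm off axis, within limits). On to the knob.

Call:
servo_tool --delta_pos '[[-3,-4.5,0],[-6,-9,0],[-9,-13.5,0],[-12,-18,0],[-15,-22.5,1],[-18,-27,2],[-19,-28.3,2.4],[-19,-28.3,2.4],[-19,-28.3,2.4],[-19,-28.3,2.4]]' --angular '[[0,0,0],[0,0,0],[0,0,0],[0,0,0],[0,0,0],[0,0,0],[0,0,0],[0,0,0],[0,0,0],[0,0,0]]'

```text
t: 34.65
tcp_pos: [0.4782, -0.3028, 0.1715]
tool_rot: [0.382, 0.924, 0.001, 0.0]
force: [-0.5, -0.2, -0.4]
opening: 0.092
grip_force: 0.0
```

```bash
python3 - <<'E'
from h import *
stat()
p,d,m,T=snap('wrist'); C=cloud(d,m,T); blob(C,.455,-.284,.05,.005,.013); blob(C,.455,-.284,.035,.036,.05); blob(C,.455,-.284,.035,.042,.05)
go(yz(np.radians(45),[0,0,-1]),np.array([.455,-.284,.014]))
E
```

```text
t 34.65 tcp [ 0.4782 -0.3028  0.1715] open 0.092 gf 0.0 F [-0.5 -0.2 -0.4] q [ 1.17  0.62 -1.06  1.73  0.59  1.15  0.73]
[[-0.708, 0.706, 0.001], [0.706, 0.708, 0.001], [0.0, 0.001, -1.0]]
1056 rect [ 454.9 -285.9] [58.9 57.7] circ [ 455.2 -286. ] 29.8 mean [ 451.9 -281.9    9.6] zmed 0.0096
882 rect [ 455.3 -285.7] [34.2 35. ] circ [ 455.2 -285.8] 17.9 mean [ 454.6 -285.2   43.8] zmed 0.0442
749 rect [ 455.2 -285.6] [33.8 32. ] circ [ 455.3 -285.9] 17.2 mean [ 455.1 -285.4   44.3] zmed 0.0444
cm [ 2.98 -0.29 15.74] rot [ 0.001 -0.     0.001] rows 0.00855836027039964 2.5644279181645167
```

Call:
servo_tool --delta_pos '[[1.4,-0.2,3],[2.8,-0.4,7],[2.8,-0.4,11],[2.8,-0.4,14],[2.8,-0.4,15.3],[2.8,-0.4,15.7],[2.8,-0.4,15.7]]' --angular '[[0,0,0],[0,0,0],[0,0,0],[0,0,0],[0,0,0],[0,0,0],[0,0,0]]'

```text
t: 35.58
tcp_pos: [0.4555, -0.2875, 0.0148]
tool_rot: [0.383, 0.924, 0.0, 0.0]
force: [0.4, 0.8, 0.2]
opening: 0.0917
grip_force: 0.0
```

Call:
servo_tool --delta_pos '[[0,0,0],[0,0,0],[0,0,0],[0,0,0],[0,0,0],[0,0,0],[0,0,0],[0,0,0],[0,0,0]]' --angular '[[0,0,0],[0,0,0],[0,0,0],[0,0,0],[0,0,0],[0,0,0],[0,0,0],[0,0,0],[0,0,0]]' --grip 255 --newtons 15

```text
t: 36.7
tcp_pos: [0.4548, -0.2875, 0.014]
tool_rot: [0.383, 0.924, 0.001, -0.0]
force: [0.1, 0.1, -0.0]
opening: 0.0357
grip_force: 15.0
```

```bash
python3 - <<'E'
from h import *
stat(); s=telemetry.read_state(); x=R.from_quat(s['tool_rot']).as_matrix().T
print('knob in tool mm',(x@(np.array([.4552,-.2858,0])-s['tcp_pos'])*1000).round(1))
E
```

```text
t 36.7 tcp [ 0.4548 -0.2875  0.014 ] open 0.0357 gf 14.999973424742166 F [ 0.1  0.1 -0. ] q [ 1.08  0.76 -0.9   1.94  0.8   0.85  0.52]
[[-0.706, 0.708, -0.0], [0.708, 0.706, 0.001], [0.001, 0.001, -1.0]]
knob in tool mm [ 0.9  1.4 14. ]
```

Call:
servo_tool --delta_pos '[[0,0,-1],[0,0,-4],[0,0,-8],[0,0,-12],[0,0,-14],[0,0,-14],[0,0,-14]]' --angular '[[0,0,0],[0,0,0],[0,0,0],[0,0,0],[0,0,0],[0,0,0],[0,0,0]]'

```text
t: 37.58
tcp_pos: [0.4539, -0.2877, 0.1528]
tool_rot: [0.383, 0.924, 0.0, -0.001]
force: [-0.7, 0.2, -1.4]
opening: 0.0354
grip_force: 15.0
```

```bash
python3 - <<'E'
from h import *
stat(); s=telemetry.read_state(); A=R.from_quat(s['tool_rot']).as_matrix()
p,d,m,T=snap('wrist'); C=cloud(d,m,T); Q=(C-s['tcp_pos'])@A*1000; hsv=cv2.cvtColor(p,cv2.COLOR_RGB2HSV)
for n,lo,hi in(('flange',-8,9),('grip',-34,-24)):
    k=(Q[...,2]>lo)&(Q[...,2]<hi)&(np.abs(Q[...,:2]).max(-1)<36)&(hsv[...,1]>60); q=Q[k]; print(n,len(q),np.percentile(q,[.5,99.5],axis=0).round(1).tolist())
go(yz(np.radians(45),[0,0,-1]),np.array([.5427,.0292,.16]))
E
```

```text
t 37.575 tcp [ 0.4539 -0.2877  0.1528] open 0.0354 gf 14.999921087696748 F [-0.7  0.2 -1.4] q [ 1.2   0.6  -1.06  1.82  0.59  1.08  0.7 ]
[[-0.706, 0.708, -0.002], [0.708, 0.706, 0.002], [0.002, -0.0, -1.0]]
flange 2303 [[4.0, -26.5, -7.7], [30.3, 27.6, 8.8]]
grip 1753 [[-15.5, -22.5, -32.5], [18.6, 24.5, -24.2]]
cm [16.17 28.66 -0.69] rot [-0.    -0.003 -0.001] rows 0.016871500044480365 5.265484518822725
```

Call:
servo_tool --delta_pos '[[2.5,4.5,0],[5,9,-0.5],[7.5,13.5,-0.5],[10,18,-0.5],[12.5,22.5,-0.5],[15,26.8,-0.5],[16.1,28.6,0],[16.1,28.6,0.5],[16.1,28.6,0.5],[16.1,28.6,0.5]]' --angular '[[0,0,0],[0,0,0],[0,0,0],[0,0,0],[0,0,0],[0,0,0],[0,0,0],[0,0,0],[0,0,0],[0,0,0]]'

```text
t: 38.88
tcp_pos: [0.5433, 0.0267, 0.1489]
tool_rot: [0.384, 0.923, 0.0, -0.001]
force: [0.9, -0.4, -0.6]
opening: 0.0355
grip_force: 15.0
```

```bash
python3 - <<'E'
from h import *
stat(); go(yz(np.radians(45),[0,0,-1]),np.array([.5430,.0283,.108]))
E
```

```text
t 38.875 tcp [0.5433 0.0267 0.1489] open 0.0355 gf 14.999784416918374 F [ 0.9 -0.4 -0.6] q [ 0.56  0.6  -1.03  1.81  0.58  1.07  0.1 ]
[[-0.705, 0.709, -0.001], [0.709, 0.705, 0.0], [0.001, -0.0, -1.0]]
cm [0.13 0.09 4.09] rot [-0.    -0.001 -0.003] rows 0.01849589946586398 0.6546030848983899
```

Call:
servo_tool --delta_pos '[[0.1,0.1,0.5],[0.1,0.1,1.2],[0.1,0.1,1.8],[0.1,0.1,2.4],[0.1,0.1,2.9],[0.1,0.1,3.4],[0.1,0.1,3.7],[0.1,0.1,3.7]]' --angular '[[0,0,0],[0,0,0],[0,0,0],[0,0,0],[0,0,0],[0,0,0],[0,0,0],[0,0,0]]'

```text
t: 39.88
tcp_pos: [0.5436, 0.0297, 0.1122]
tool_rot: [0.383, 0.924, 0.0, -0.0]
force: [-0.2, 0.5, -0.6]
opening: 0.0354
grip_force: 15.0
```

On the rod with no contact force. Lower the last few mm.

Call:
servo_tool --delta_pos '[[0,0,0.1],[0,0,0.2],[0,0,0.3],[0,0,0.37],[0,0,0.42],[0,0,0.47],[0,0,0.5]]' --angular '[[0,0,0],[0,0,0],[0,0,0],[0,0,0],[0,0,0],[0,0,0],[0,0,0]]'

```text
t: 40.75
tcp_pos: [0.5438, 0.0298, 0.1079]
tool_rot: [0.383, 0.924, 0.0, 0.0]
force: [-1.5, -1.3, 8.1]
opening: 0.0354
grip_force: 15.0
```

Seated. Release and rise clear.

Call:
servo_tool --delta_pos '[[0,0,-0.05],[0,0,-0.05],[0,0,-0.05],[0,0,-0.05],[0,0,-0.05]]' --angular '[[0,0,0],[0,0,0],[0,0,0],[0,0,0],[0,0,0]]' --grip 0

```text
t: 41.38
tcp_pos: [0.5436, 0.0297, 0.1078]
tool_rot: [0.383, 0.924, 0.001, -0.0]
force: [0.3, 0.4, -0.2]
opening: 0.081
grip_force: 0.0
```

Call:
servo_tool --delta_pos '[[0,0,-1],[0,0,-4],[0,0,-8],[0,0,-11],[-6,0,-12],[-10,0,-12],[-10,0,-12],[-10,0,-12]]' --angular '[[0,0,0],[0,0,0],[0,0,0],[0,0,0],[0,0,0],[0,0,0],[0,0,0],[0,0,0]]'

```text
t: 42.38
tcp_pos: [0.6138, -0.0403, 0.2281]
tool_rot: [0.383, 0.924, 0.001, -0.001]
force: [0.7, 1.1, 0.0]
opening: 0.0916
grip_force: 0.0
```

```bash
python3 - <<'E'
from h import *
stat()
for n in('side','wrist'):
    p,d,m,T=snap(n); C=cloud(d,m,T); print(n); blob(C,.543,.03,.03,.134,.145); blob(C,.543,.03,.045,.099,.107); blob(C,.543,.03,.06,.012,.022)
    if n=='side': save('end.png',cv2.resize(p[120:290,130:380],None,fx=3,fy=3))
E
```

```text
t 42.375 tcp [ 0.6138 -0.0403  0.2281] open 0.0916 gf 0.0 F [0.7 1.1 0. ] q [ 0.62  0.63 -1.04  1.54  0.55  1.29  0.3 ]
[[-0.707, 0.708, -0.0], [0.708, 0.707, 0.002], [0.002, 0.001, -1.0]]
side
100 rect [542.9  32. ] [34.  32.7] circ [543.7  32.4] 18.4 mean [542.5  33.2 138.4] zmed 0.1383
153 rect [541.7  35. ] [57.7 50.4] circ [543.   31.6] 30.1 mean [539.7  41.  103.6] zmed 0.1039
400 rect [541.9  35.2] [98.1 89.2] circ [543.6  29.5] 51.1 mean [536.   45.1  17.8] zmed 0.018
wrist
1430 rect [543.9  30.6] [34.9 35. ] circ [543.8  30.6] 17.8 mean [543.7  30.6 137.9] zmed 0.1383
1689 rect [543.4  30.6] [58.4 57.9] circ [543.6  30.6] 29.8 mean [544.5  29.6 103.6] zmed 0.1036
1902 rect [542.4  28.9] [98.4 98.6] circ [542.9  29.1] 49.8 mean [547.5  21.1  17. ] zmed 0.0172
```

View pics/end.png

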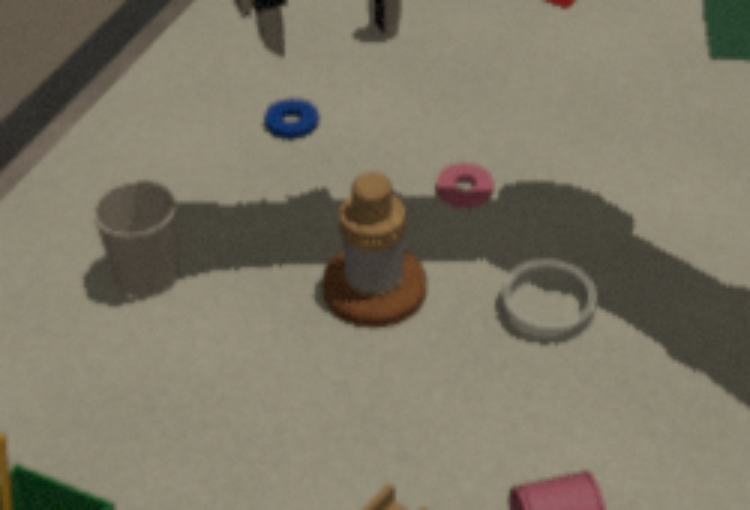

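The end picture shows the stand loaded at crop (375,240): reel, spacer and knob stacked, with the knob flange at 104 mm and its top at 139 mm, as they should be. The cup and tape are in place and the gripper is clear. Handing in.

```bash
python3 -c "
from rig import robot
print(robot.sign_off())"
```

```text
the job is handed in; nothing more can be done
None
```

The stand is loaded and handed in at about 42 s: reel on the foot, spacer on the reel, knob on top, all released and within about 2 mm of the rod's axis. No bystander was touched as far as I could tell, though I only saw the cup and tape in the last picture; the hand-in gave no verdict.

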